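Sort the full wire tins from the empty ones by weight

ROBOT

A 7-joint arm with a two-finger parallel gripper is mounted at the origin on the work surface. World frame = base frame: x ahead of the robot, y to its left, z up, the work surface at z = 0. Lengths are in m, angles in rad, forces in N, time in s.
With the tool pointing down it reaches from about 0.4 to 0.9 m from the base axis. Payload 5.6 kg.
Tool frame: the origin (TCP) lies midway between the tips of the shut fingers; the grasp point (between the pads) lies 19 mm behind it; z points along the fingers, y is the direction in which the jaws open and shut (so a half turn about z gives the same grasp; the last joint's range is limited). The gripper opens to 92 mm and grips with 3 to 60 N. Pads are 20 mm wide; open, the fingers measure 128 mm over their backs; the gripper's body (75 mm by 189 mm) begins 69 mm behind the grasp point.
Start: joints at [1.3, 0.468, -0.012, 1.603, 0.006, 1.071, -0.056], TCP at [0.147, -0.633, 0.215] pointing down, gripper open.
Joint ranges: [-2.53, 2.53], [-0.31, 2.02], [-1.57, 1.55], [0.28, 2.44], [-1.29, 4.43], [0.15, 1.84], [-2.92, 2.92]. Speed limits (rad/s): [2.57, 2.57, 3.14, 3.14, 3.14, 3.14, 3.14].

INTERFACE

Orientations are given as a rotation vector (axis times angle).
In Python, from bench import robot gives the robot as it stands.
- The arm moves only by the tool carry_out, never from a script. Its argument "commands" is a list that holds one entry, the list of rows, each a list of 6 numbers: the shift along the tool's x, y, z in m, then the turn, a rotation vector about the tool's x, y, z in rad. In form: [[[dx, dy, dz, rx, ry, rz], ...]]. A call has 1 to 5 rows; each row shifts and turns the pose as measured when the row begins, along the tool's axes as they then stand; what a row does not reach is not made up. A row lasts 1/8 s, in which the tool goes at most 62.5 mm and 10.7 degrees, less where a joint would pass 70% of its speed; a pose out of reach is approached as far as the arm can. A call with a gripper value outside its range is refused whole. "hand" is the finger opening in m, from 0 to 0.0919, set as the call begins (left out, the last holds). The fingers move at their own pace and stop on an object; "newtons" is the grip in N (left out, the last holds). Time passes only in rows, so rows that do not move let the fingers close. It gives the time, the measured TCP pose, the force and the opening at its end, in the units of the state.
- robot.get_obs(): the state, without advancing time (a new reading comes with each control period).
- robot.read_camera(name): name is "scene" or "top"; returns a dict with "color" (480x640x3 uint8, blue, green, red), "z_map" (480x640 float32, m along the optical axis (not along the pixel's ray), 0 where there is no reading), "fx", "fy", "cx", "cy" (pixels), "D" ([k1, k2, p1, p2, k3] as OpenCV has them; the pictures are not rectified), "R" (3x3) and "t" (3): a world point X has camera coordinates R X + t. Camera axes: x right, y down, z forward; pixel columns grow to the right and rows downward; lengths in m; the calibration is good to about 2 mm. A picture is of the moment at which its call begins.
- robot.sign_off(): hands the job in, once; it reports no verdict.
The state is a dict: "t": time; "qpos": joint angles; "joint_velocities": joint speeds; "effort": joint torques, N m; "eef_pos": TCP position; "eef_rot": TCP orientation; "force": force on the tool from outside, world axes, zero at the start; "torque": the same for the moment, N m; "finger_gap": opening from 0.0 (shut) to 1.0 (fully open).
Only numpy, scipy, OpenCV 4.12 (cv2) and the standard library are available. Lean on these libraries where they do the work, as an engineer would, in place of code of your own. Each camera call takes 0.05 s, during which the arm holds its last target. There are 200 camera calls.

TASK

The four round metal tins on the bench look alike, but some hold a full reel of wire and the others only a bare spool, which you can tell by their weight in the hand. Put the full ones in the plywood drawer and the empty ones in the cardboard carton, each standing upright on the bottom and set down, not dropped. Leave everything else on the bench where it is.

Things in the scene. Friction and masses are not known exactly. Their poses are not given: they have to be found in the camera images.
- tin_1: closed round metal tin with a slip lid, standing upright on the bench: 60 mm diameter at the lid (top 25 mm), 58 mm below it, 90 mm tall. Origin: centre of its underside; z is its axis, up. It holds a loose reel of wire: a full one (the tin then weighs 0.48 to 0.72 kg in all) or a bare spool (0.09 to 0.14 kg in all). The four tins look exactly alike and any of them may be the heavy ones; the lid stays on. 
- tin_2: closed round metal tin with a slip lid, standing upright on the bench: 60 mm diameter at the lid (top 25 mm), 58 mm below it, 90 mm tall. Origin: centre of its underside; z is its axis, up. It holds a loose reel of wire: a full one (the tin then weighs 0.48 to 0.72 kg in all) or a bare spool (0.09 to 0.14 kg in all). The four tins look exactly alike and any of them may be the heavy ones; the lid stays on. 
- tin_3: closed round metal tin with a slip lid, standing upright on the bench: 60 mm diameter at the lid (top 25 mm), 58 mm below it, 90 mm tall. Origin: centre of its underside; z is its axis, up. It holds a loose reel of wire: a full one (the tin then weighs 0.48 to 0.72 kg in all) or a bare spool (0.09 to 0.14 kg in all). The four tins look exactly alike and any of them may be the heavy ones; the lid stays on. 
- tin_4: closed round metal tin with a slip lid, standing upright on the bench: 60 mm diameter at the lid (top 25 mm), 58 mm below it, 90 mm tall. Origin: centre of its underside; z is its axis, up. It holds a loose reel of wire: a full one (the tin then weighs 0.48 to 0.72 kg in all) or a bare spool (0.09 to 0.14 kg in all). The four tins look exactly alike and any of them may be the heavy ones; the lid stays on. 
- drawer: shallow open plywood drawer fixed on the bench, where the full tins go: outside 226 mm (its x) by 156 mm (its y), 46 mm high; inside 210 by 140 mm, floor 6 mm thick. A 44 mm wide finger notch in the middle of its -x wall. Origin: centre of its underside. It may stand left or right of the tins, a little turned.
- carton: cut-down cardboard carton fixed on the bench, where the empty tins go: outside 228 mm (its x) by 158 mm (its y), 42 mm high; inside 220 by 150 mm, floor 4 mm thick. A flap at each x end is folded out and down, reaching 160 mm from the middle and not above the rim. Origin: centre of its underside. It stands on the other side of the tins from the drawer, a little turned.
- tape_roll: bystander among the tins: roll of masking tape lying flat, 80 mm diameter, 25 mm high. Origin: centre of its underside.
- button_jar: bystander among the tins: glass jar with a white lid, 60 mm diameter, 75 mm high. Origin: centre of its underside.
- screwdriver: bystander beyond the tins: screwdriver lying along its x, 200 mm long. Origin under its middle.
- wrench: bystander beyond the tins: wrench lying along its x, 190 mm long. Origin under its middle.
Mind the look-alikes: they are no part of the job. Leave any purple or yellow look-alike of the tin_1 alone.

How it is judged:
At the end, for the whole second after the job is handed in: Every heavy tin (it bears on the floor with more than 3 N) is in the drawer and every light one (less than 2.2 N) in the carton, each standing on the tray's floor (underside within 15 mm of the tray's underside level), upright within 0.12 rad and at rest (((x of tin_1 in the frame of drawer between -0.09 and 0.09 m and y of tin_1 in the frame of drawer between -0.06 and 0.06 m and z of tin_1 in the frame of drawer below 0.015 m and contact force between tin_1 and drawer above 3 N) or (x of tin_1 in the frame of carton between -0.09 and 0.09 m and y of tin_1 in the frame of carton between -0.06 and 0.06 m and z of tin_1 in the frame of carton below 0.015 m and contact force between tin_1 and carton below 2.2 N)) and angle between each of tin_1, tin_2, tin_3, tin_4's own z axis and vertical below 0.12 rad and linear speed of each of tin_1, tin_2, tin_3, tin_4 below 0.03 m/s and ((x of tin_2 in the frame of drawer between -0.09 and 0.09 m and y of tin_2 in the frame of drawer between -0.06 and 0.06 m and z of tin_2 in the frame of drawer below 0.015 m and contact force between tin_2 and drawer above 3 N) or (x of tin_2 in the frame of carton between -0.09 and 0.09 m and y of tin_2 in the frame of carton between -0.06 and 0.06 m and z of tin_2 in the frame of carton below 0.015 m and contact force between tin_2 and carton below 2.2 N)) and ((x of tin_3 in the frame of drawer between -0.09 and 0.09 m and y of tin_3 in the frame of drawer between -0.06 and 0.06 m and z of tin_3 in the frame of drawer below 0.015 m and contact force between tin_3 and drawer above 3 N) or (x of tin_3 in the frame of carton between -0.09 and 0.09 m and y of tin_3 in the frame of carton between -0.06 and 0.06 m and z of tin_3 in the frame of carton below 0.015 m and contact force between tin_3 and carton below 2.2 N)) and ((x of tin_4 in the frame of drawer between -0.09 and 0.09 m and y of tin_4 in the frame of drawer between -0.06 and 0.06 m and z of tin_4 in the frame of drawer below 0.015 m and contact force between tin_4 and drawer above 3 N) or (x of tin_4 in the frame of carton between -0.09 and 0.09 m and y of tin_4 in the frame of carton between -0.06 and 0.06 m and z of tin_4 in the frame of carton below 0.015 m and contact force between tin_4 and carton below 2.2 N))); the robot touches nothing.
It fails at once if anything else on the bench (tape roll, jar, screwdriver or wrench) is shoved more than 30 mm from its place (distance of any of tape_roll, button_jar, screwdriver, wrench from where it was at the start of the episode above 0.03 m).
It fails at once if a tin is dropped or thrown: nothing of the robot touches it while its underside is more than 40 mm above the bench ((height (world z) of tin_1 above 0.04 m and contact force between tin_1 and the fingers below 0.02 N and contact force between tin_1 and the arm below 0.02 N) or (height (world z) of tin_2 above 0.04 m and contact force between tin_2 and the fingers below 0.02 N and contact force between tin_2 and the arm below 0.02 N) or (height (world z) of tin_3 above 0.04 m and contact force between tin_3 and the fingers below 0.02 N and contact force between tin_3 and the arm below 0.02 N) or (height (world z) of tin_4 above 0.04 m and contact force between tin_4 and the fingers below 0.02 N and contact force between tin_4 and the arm below 0.02 N)).
It also fails if it takes over 72 s, if anything falls off the work surface, if the arm or the gripper's body presses on something with over 40 N, if the wrist force passes 120 N, or if a joint passes its speed limit or range.

## Working session

There is one attempt and no reset: what is moved stays moved. The work goes in short steps, Python scripts to look and compute and a tool call to move; the robot and the scene stay as the last step left them, time stands still between calls to the robot, and variables do not carry over. Pictures are saved under pics/ and viewed, about 8 in all and at most 12, crops included, and the job is handed in when it is done.

Besides the shell and the picture viewer there is one more tool, called by a JSON object that holds its "method" and its "body", one argument or row to a line. carry_out: Moves the arm, as the interface text tells. Its arguments: {"type":"object","properties":{"commands":{"type":"array","items":{"type":"array","items":{"type":"array","items":{"type":"number"}}}},"hand":{"type":"number"},"newtons":{"type":"number"}},"required":["commands"]}

```bash
mkdir -p pics; python3 - <<'E'
from bench import robot
import cv2,numpy as np
o=robot.get_obs();print(o)
for n in("scene","top"):
    c=robot.read_camera(n);cv2.imwrite(f"pics/{n}0.png",c["color"]);np.savez(f"{n}0.npz",**c)
    print(n,c["R"],c["t"],c["fx"],c["D"])
E
```

```text
{'t': 0.0, 'qpos': array([ 1.30000344,  0.4683547 , -0.01157033,  1.60363386,  0.00598739,
        1.07137917, -0.05631396]), 'joint_velocities': array([ 0.0031424 ,  0.00122514, -0.00025495,  0.00053299, -0.00013211,
        0.00067915, -0.00125686]), 'effort': array([ 4.46264967e-04, -5.20571315e+01, -1.24999270e-02, -2.43749571e+01,
       -5.66589413e-02,  1.73260522e-02,  1.84088722e-04]), 'eef_pos': array([ 0.14657179, -0.63266024,  0.21365067]), 'eef_rot': array([-3.11955811e+00, -3.56672540e-01,  5.06248003e-04]), 'force': array([ 0.1525202 , -0.91889111, -0.56574424]), 'torque': array([ 0.02329927,  0.01098951, -0.01220864]), 'finger_gap': 0.9999899004144521}
scene [[-0.15882241  0.98730649  0.00115585]
 [ 0.79875395  0.12917897 -0.58762652]
 [-0.58031679 -0.09240502 -0.80913147]] [ 0.1008632  -0.43420872  1.16718884] 495.65167048148794 [-0.08930089  0.          0.          0.          0.        ]
top [[ 8.48444687e-02 -9.96393981e-01  6.71706052e-04]
 [-9.70249298e-01 -8.27715883e-02 -2.27519592e-01]
 [ 2.26754750e-01  1.86520566e-02 -9.73773271e-01]] [-0.0289936   0.55946768  0.80469637] 484.1667871530976 [-0.03468375  0.          0.          0.          0.        ]
```

View pics/top0.png

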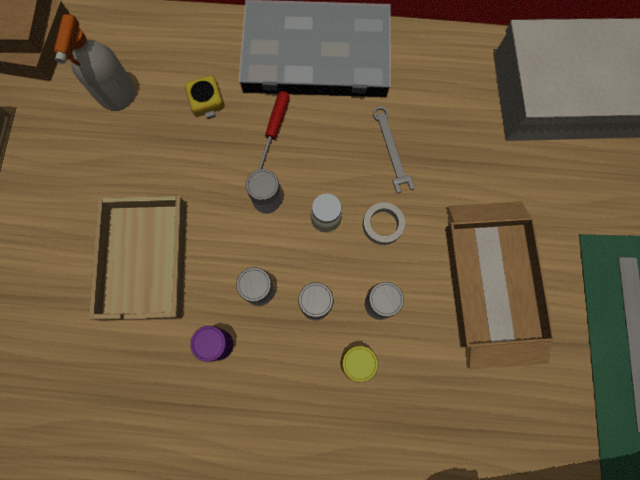

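View pics/scene0.png

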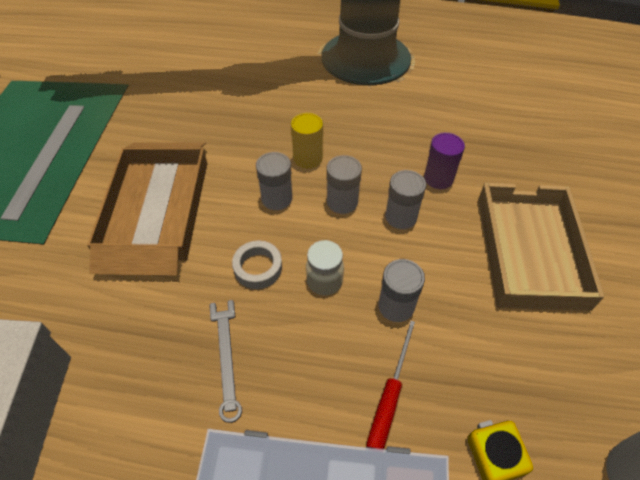

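The grey tins are at top-view pixels (263,185), (254,286), (316,300) and (386,300). Things that could be mistaken for them are the purple tin (209,344), the yellow tin (360,364) and the white-lidded jar (327,210). I choose the four plain grey ones. The drawer is on the left at (140,258) and the carton on the right at (497,280). Next I'll measure with depth and check the choice in a close crop.

```bash
cat > h.py <<'E'
import numpy as np,cv2
def world(c):
    K=np.array([[c["fx"],0,c["cx"]],[0,c["fy"],c["cy"]],[0,0,1]],float)
    u,v=np.meshgrid(np.arange(640.),np.arange(480.))
    n=cv2.undistortPoints(np.stack([u,v],-1).reshape(-1,1,2),K,np.asarray(c["D"],float)).reshape(480,640,2)
    z=np.asarray(c["z_map"])
    P=np.dstack([n[...,0]*z,n[...,1]*z,z])
    W=(P-np.asarray(c["t"]))@np.asarray(c["R"]); W[z==0]=np.nan
    return W
def blobs(W,lo,hi,amin=80):
    m=((W[...,2]>lo)&(W[...,2]<hi)).astype(np.uint8)
    n,l,s,ce=cv2.connectedComponentsWithStats(m)
    for i in range(1,n):
        if s[i,4]>amin: yield ce[i],s[i,4],W[l==i]
E
python3 - <<'E'
from h import *
c=dict(np.load("top0.npz"));W=world(c)
for lo,hi in((.08,.1),(.066,.08),(.015,.035)):
    for ce,a,p in blobs(W,lo,hi):
        (x,y),r=cv2.minEnclosingCircle(p[:,:2].astype(np.float32))
        print(lo,ce.round(),a,"c",round(x,3),round(y,3),"r",round(r,3),"zmed",np.median(p[:,2]).round(3))
for ce,a,p in blobs(W,.034,.052):
    print("rim",ce.round(),a,cv2.minAreaRect(p[:,:2].astype(np.float32)),np.median(p[:,2]).round(3))
for q in ((140,258),(497,280),(300,400)):print(q,W[q[1],q[0]])
im=c["color"][150:390,80:560];cv2.imwrite("pics/crop.png",cv2.resize(im,(800,400),interpolation=3))
E
```

```text
0.08 [27. 28.] 575 c 0.959 0.644 r 0.063 zmed 0.092
0.08 [ 9. 12.] 92 c 0.979 0.662 r 0.024 zmed 0.099
0.08 [550. 100.] 1039 c 0.932 -0.449 r 0.154 zmed 0.09
0.08 [107.  81.] 288 c 0.857 0.46 r 0.042 zmed 0.09
0.08 [262. 185.] 858 c 0.653 0.121 r 0.031 zmed 0.089
0.08 [253. 284.] 961 c 0.473 0.117 r 0.03 zmed 0.089
0.08 [315. 300.] 968 c 0.455 0.008 r 0.03 zmed 0.089
0.08 [386. 299.] 979 c 0.466 -0.111 r 0.03 zmed 0.089
0.08 [208. 343.] 1011 c 0.367 0.182 r 0.031 zmed 0.089
0.08 [360. 364.] 1033 c 0.356 -0.074 r 0.03 zmed 0.089
0.066 [31. 34.] 378 c 0.964 0.647 r 0.07 zmed 0.073
0.066 [111.  86.] 195 c 0.855 0.457 r 0.041 zmed 0.073
0.066 [600. 123.] 127 c 0.839 -0.508 r 0.079 zmed 0.069
0.066 [326. 208.] 661 c 0.625 0.003 r 0.027 zmed 0.075
0.015 [37. 63.] 441 c 0.936 0.656 r 0.075 zmed 0.026
0.015 [546. 116.] 927 c 0.937 -0.474 r 0.169 zmed 0.025
0.015 [204.  97.] 662 c 0.858 0.272 r 0.044 zmed 0.032
0.015 [120.  99.] 235 c 0.855 0.457 r 0.042 zmed 0.026
0.015 [314.  89.] 620 c 0.89 0.047 r 0.151 zmed 0.025
0.015 [276. 115.] 591 c 0.812 0.121 r 0.07 zmed 0.023
0.015 [269. 206.] 88 
[... 1116 characters left out ...]
4.60433006286621) 0.036
rim [267. 204.] 85 ((0.6345948576927185, 0.11733045428991318), (0.019672876223921776, 0.054376982152462006), 12.536177635192871) 0.044
rim [135. 254.] 2236 ((0.5115830302238464, 0.34424394369125366), (0.22785654664039612, 0.15824855864048004), 6.7852888107299805) 0.045
rim [325. 221.] 180 ((0.613924503326416, 0.002823309972882271), (0.037699952721595764, 0.05811736732721329), 3.741777181625366) 0.046
rim [503. 286.] 2488 ((0.5244195461273193, -0.32520806789398193), (0.26326388120651245, 0.1607154905796051), 8.78078556060791) 0.04
(140, 258) [0.51417699 0.348715   0.00893375]
(497, 280) [ 0.53053097 -0.33197855  0.00350531]
(300, 400) [0.28234868 0.0211591  0.00155296]
```

View pics/crop.png

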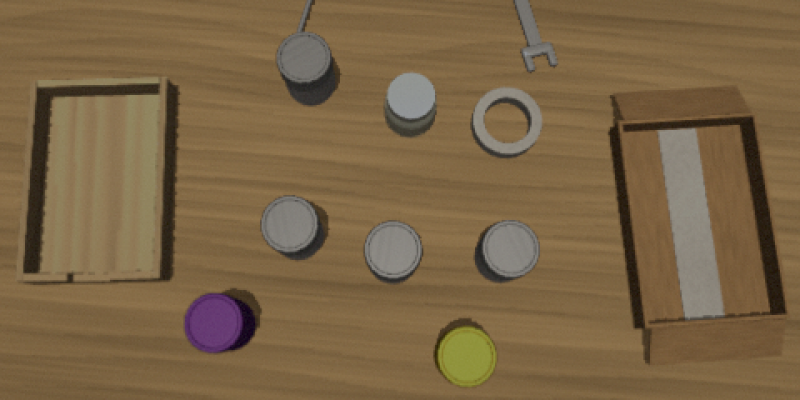

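The crop confirms four plain grey tins: A (263,185), B (254,286), C (316,300) and D (386,300). I'm moving towards D with the tool yaw aligned to the trays, about 7.5°.

{"method": "carry_out", "body": {
  "commands": [
    [[0, 0, 0, 0, 0, 0.097], [0.035, -0.043, 0, 0, 0, 0], [0.035, -0.043, 0, 0, 0, 0], [0.035, -0.043, 0, 0, 0, 0], [0.035, -0.043, 0, 0, 0, 0]]
  ],
  "hand": 0.0919,
  "newtons": 30
}}

```text
t: 0.72
eef_pos: [0.263, -0.4414, 0.2108]
eef_rot: [-3.132, -0.186, 0.005]
force: [0.4, -0.3, 0.6]
finger_gap: 1.003
```

{"method": "carry_out", "body": {
  "commands": [
    [[0.035, -0.043, 0, 0, 0, 0], [0.035, -0.043, 0, 0, 0, 0], [0.035, -0.043, 0, 0, 0, 0], [0.035, -0.043, 0, 0, 0, 0], [0.035, -0.043, 0, 0, 0, 0]]
  ]
}}

```text
t: 1.35
eef_pos: [0.4143, -0.1985, 0.2109]
eef_rot: [-3.132, -0.185, 0.005]
force: [-0.1, -0.6, -0.1]
finger_gap: 0.999
```

```bash
cat >> h.py <<'E'
from scipy.spatial.transform import Rotation as Ro
def ray(c,px,h):
    K=np.array([[c["fx"],0,c["cx"]],[0,c["fy"],c["cy"]],[0,0,1]],float)
    n=cv2.undistortPoints(np.array(px,float).reshape(-1,1,2),K,np.asarray(c["D"],float)).reshape(-1,2)
    R,t=np.asarray(c["R"]),np.asarray(c["t"]);o=-R.T@t
    d=np.c_[n,np.ones(len(n))]@R
    return o+d*((h-o[2])/d[:,2])[:,None]
def delta(o,*targets):
    "tool-frame shifts from the current pose to each target in turn"
    R=Ro.from_rotvec(o["eef_rot"]).as_matrix();p=np.array(o["eef_pos"])
    print("t",round(o["t"],2),"p",p.round(4),"x",R[:,0].round(3),"z",R[:,2].round(3),"F",np.round(o["force"],2),"gap",round(o["finger_gap"],3),"q",np.round(o["qpos"],2))
    for T in targets:
        T=np.array(T,float);print(T,"->",(R.T@(T-p)).round(4));p=T
E
python3 - <<'E'
from h import *;from bench import robot
c=dict(np.load("top0.npz"))
q=np.array([(622,124),(750,118),(783,316),(640,325)])/1.6667+[80,150]
P=ray(c,q,.042)[:,:2];print("carton",P.round(3),P.mean(0));print(np.degrees(np.arctan2(*((P[0]-P[3]))[::-1])),np.degrees(np.arctan2(*((P[1]-P[2]))[::-1])))
q=np.array([(35,79),(170,78),(165,279),(20,279)])/1.6667+[80,150]
P=ray(c,q,.046)[:,:2];print("drawer",P.round(3),P.mean(0));print(np.degrees(np.arctan2(*((P[0]-P[3]))[::-1])),np.degrees(np.arctan2(*((P[1]-P[2]))[::-1])))
delta(robot.get_obs(),(.466,-.111,.14),(.466,-.111,.058))
E
```

```text
carton [[ 0.622 -0.236]
 [ 0.641 -0.38 ]
 [ 0.424 -0.413]
 [ 0.402 -0.26 ]] [ 0.52223043 -0.32204074]
6.2044574048550025 8.50299472222649
drawer [[0.617 0.428]
 [0.631 0.275]
 [0.408 0.247]
 [0.394 0.403]] [0.51223252 0.33827887]
6.449608966610326 7.047496701734731
t 1.35 p [ 0.4143 -0.1985  0.2109] x [ 0.993  0.118 -0.003] z [-0.004  0.004 -1.   ] F [-0.12 -0.63 -0.13] gap 0.999 q [ 0.64  0.17 -0.29  2.04  0.06  0.95 -1.13]
[ 0.466 -0.111  0.14 ] -> [ 0.0619 -0.0805  0.0711]
[ 0.466 -0.111  0.058] -> [0.0002 0.0003 0.082 ]
```

{"method": "carry_out", "body": {
  "commands": [
    [[0.031, -0.04, 0.022, 0, 0, 0], [0.031, -0.04, 0.022, 0, 0, 0], [0, 0, 0.027, 0, 0, 0], [0, 0, 0.02, 0, 0, 0], [0, 0, 0, 0, 0, 0]]
  ]
}}

```text
t: 1.98
eef_pos: [0.4695, -0.103, 0.1177]
eef_rot: [-3.13, -0.2, 0.003]
force: [0.3, -0.1, 0.5]
finger_gap: 1.0
```

```bash
python3 - <<'E'
from h import *;from bench import robot
delta(robot.get_obs(),(.466,-.111,.058))
c=robot.read_camera("scene");cv2.imwrite("pics/s1.png",c["color"][100:340,180:480].repeat(2,0).repeat(2,1))
E
```

```text
t 1.98 p [ 0.4695 -0.103   0.1177] x [ 0.992  0.127 -0.001] z [-0.002  0.005 -1.   ] F [ 0.33 -0.05  0.51] gap 1.0 q [ 0.44  0.35 -0.34  2.07  0.16  0.75 -1.44]
[ 0.466 -0.111  0.058] -> [-0.0044  0.0078  0.0596]
```

View pics/s1.png

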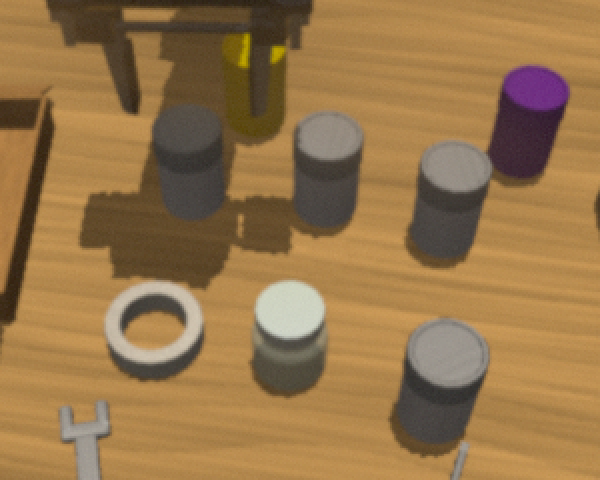

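The picture shows the fingers at (125,110) and (258,115), straddling tin D at (188,130), and the yellow tin is behind and clear of them. I'm descending to grasp.

{"method": "carry_out", "body": {
  "commands": [
    [[-0.004, 0.008, 0.02, 0, 0, 0], [0, 0, 0.02, 0, 0, 0], [0, 0, 0.017, 0, 0, 0], [0, 0, 0, 0, 0, 0]]
  ]
}}

```text
t: 2.52
eef_pos: [0.4702, -0.1142, 0.0644]
eef_rot: [-3.134, -0.195, -0.011]
force: [1.0, -1.7, 0.4]
finger_gap: 0.999
```

{"method": "carry_out", "body": {
  "commands": [
    [[0, 0, 0, 0, 0, 0], [0, 0, 0, 0, 0, 0], [0, 0, 0, 0, 0, 0], [0, 0, 0, 0, 0, 0]]
  ],
  "hand": 0.04,
  "newtons": 30
}}

```text
t: 3.02
eef_pos: [0.472, -0.1142, 0.0674]
eef_rot: [-3.135, -0.194, -0.018]
force: [-0.9, 3.3, -1.5]
finger_gap: 0.645
```

{"method": "carry_out", "body": {
  "commands": [
    [[0, 0, -0.01, 0, 0, 0], [0, 0, -0.02, 0, 0, 0], [0, 0, -0.02, 0, 0, 0], [0, 0, 0, 0, 0, 0], [0, 0, 0, 0, 0, 0]]
  ]
}}

```text
t: 3.65
eef_pos: [0.4675, -0.1149, 0.1169]
eef_rot: [-3.135, -0.194, -0.006]
force: [-0.4, -0.3, -5.8]
finger_gap: 0.648
```

```bash
python3 - <<'E'
from h import *;from bench import robot
for i in range(4):
    robot.read_camera("top");print(robot.get_obs()["force"])
delta(robot.get_obs())
E
```

```text
[ 0.58325043 -1.08802892 -6.17089198]
[ 0.04898226 -0.13591939 -5.95275325]
[-0.98637812  0.23132134 -6.22159795]
[-0.79236674  0.09468898 -5.7765475 ]
t 3.85 p [ 0.4679 -0.1146  0.1168] x [0.992 0.123 0.004] z [ 0.004  0.002 -1.   ] F [-0.79  0.09 -5.78] gap 0.65 q [ 0.46  0.35 -0.33  2.07  0.16  0.74 -1.43]
```

D weighs about 6 N, so it's full and goes in the drawer. I'm lifting it above the other tins and carrying it over.

{"method": "carry_out", "body": {
  "commands": [
    [[0, 0, -0.02, 0, 0, 0], [0, 0, -0.035, 0, 0, 0], [0.007, -0.018, -0.015, 0, 0, 0], [0.014, -0.037, 0, 0, 0, 0], [0.014, -0.037, 0, 0, 0, 0]]
  ],
  "newtons": 45
}}

```text
t: 4.47
eef_pos: [0.4897, -0.0173, 0.186]
eef_rot: [-3.133, -0.184, 0.002]
force: [1.1, 1.0, -6.0]
finger_gap: 0.643
```

{"method": "carry_out", "body": {
  "commands": [
    [[0.014, -0.037, 0, 0, 0, 0], [0.014, -0.037, 0, 0, 0, 0], [0.014, -0.037, 0, 0, 0, 0], [0.014, -0.037, 0, 0, 0, 0], [0.014, -0.037, 0, 0, 0, 0]]
  ]
}}

```text
t: 5.1
eef_pos: [0.5345, 0.1873, 0.1827]
eef_rot: [-3.131, -0.191, 0.012]
force: [0.8, 0.1, -6.3]
finger_gap: 0.641
```

{"method": "carry_out", "body": {
  "commands": [
    [[0.014, -0.037, 0, 0, 0, 0], [0.014, -0.037, 0, 0, 0, 0], [0.014, -0.037, 0, 0, 0, 0], [0.007, -0.018, 0, 0, 0, 0], [0, 0, 0, 0, 0, 0]]
  ]
}}

```text
t: 5.72
eef_pos: [0.5614, 0.334, 0.1768]
eef_rot: [-3.129, -0.205, 0.028]
force: [0.1, -1.3, -7.0]
finger_gap: 0.642
```

```bash
python3 - <<'E'
from h import *;from bench import robot
delta(robot.get_obs(),(.582,.349,.13),(.582,.349,.075))
E
```

```text
t 5.72 p [0.5614 0.334  0.1768] x [ 0.991  0.131 -0.017] z [-0.018  0.005 -1.   ] F [ 0.06 -1.28 -6.99] gap 0.642 q [-0.26  0.57 -0.46  1.59  0.26  1.06 -2.23]
[0.582 0.349 0.13 ] -> [ 0.0232 -0.0119  0.0465]
[0.582 0.349 0.075] -> [0.001  0.0004 0.055 ]
```

{"method": "carry_out", "body": {
  "commands": [
    [[0.012, -0.006, 0.02, 0, 0.017, 0], [0.011, -0.006, 0.02, 0, 0, 0], [0, 0, 0.02, 0, 0, 0], [0, 0, 0.015, 0, 0, 0], [0, 0, 0, 0, 0, 0]]
  ]
}}

```text
t: 6.35
eef_pos: [0.5817, 0.3406, 0.0973]
eef_rot: [3.134, 0.196, -0.007]
force: [0.0, 0.0, -6.2]
finger_gap: 0.646
```

```bash
cat >> h.py <<'E'
def level(o):
    a,b,_=Ro.from_rotvec(o["eef_rot"]).as_matrix().T@[0,0,-1.];print("level rx,ry",round(-b,3),round(a,3))
E
python3 - <<'E'
from h import *;from bench import robot
o=robot.get_obs();delta(o,(.582,.349,.0725));level(o)
E
```

```text
t 6.35 p [0.5817 0.3406 0.0973] x [ 0.992  0.124 -0.005] z [-0.005 -0.002 -1.   ] F [ 0.03  0.04 -6.19] gap 0.646 q [-0.29  0.68 -0.42  1.6   0.32  0.94 -2.27]
[0.582  0.349  0.0725] -> [ 0.0015 -0.0083  0.0247]
level rx,ry 0.001 0.005
```

{"method": "carry_out", "body": {
  "commands": [
    [[0, -0.006, 0.01, 0, 0, 0], [0, 0, 0.008, 0, 0, 0], [0, 0, 0.005, 0, 0, 0], [0, 0, 0.002, 0, 0, 0], [0, 0, 0, 0, 0, 0]]
  ]
}}

```text
t: 6.98
eef_pos: [0.5818, 0.3479, 0.0739]
eef_rot: [-3.135, -0.196, 0.002]
force: [0.4, -0.4, -6.4]
finger_gap: 0.644
```

```bash
python3 - <<'E'
from h import *;from bench import robot
o=robot.get_obs();delta(o,(.582,.349,.0725));level(o)
E
```

```text
t 6.97 p [0.5818 0.3479 0.0739] x [ 0.992  0.124 -0.001] z [-0.001  0.    -1.   ] F [ 0.39 -0.41 -6.38] gap 0.644 q [-0.31  0.71 -0.41  1.6   0.34  0.9  -2.29]
[0.582  0.349  0.0725] -> [ 0.0003 -0.0011  0.0014]
level rx,ry -0.0 0.001
```

{"method": "carry_out", "body": {
  "commands": [
    [[0, 0, 0.002, 0, 0, 0], [0, 0, 0.002, 0, 0, 0], [0, 0, 0, 0, 0, 0]]
  ]
}}

```text
t: 7.35
eef_pos: [0.5827, 0.3483, 0.0739]
eef_rot: [-3.135, -0.195, -0.003]
force: [-0.6, 0.5, -6.4]
finger_gap: 0.644
```

{"method": "carry_out", "body": {
  "commands": [
    [[0, 0, 0.004, 0, 0, 0], [0, 0, 0.004, 0, 0, 0]]
  ]
}}

```text
t: 7.6
eef_pos: [0.5838, 0.349, 0.0734]
eef_rot: [3.135, 0.194, 0.007]
force: [-9.6, -7.0, 25.1]
finger_gap: 0.643
```

It's on the floor. Releasing and rising.

{"method": "carry_out", "body": {
  "commands": [
    [[0, 0, -0.001, 0, 0, 0], [0, 0, 0, 0, 0, 0], [0, 0, 0, 0, 0, 0]]
  ],
  "hand": 0.085
}}

```text
t: 7.98
eef_pos: [0.586, 0.3506, 0.0768]
eef_rot: [-3.133, -0.194, -0.016]
force: [1.0, 0.1, 0.7]
finger_gap: 0.925
```

{"method": "carry_out", "body": {
  "commands": [
    [[0, 0, -0.03, 0, 0, 0], [0, 0, -0.04, 0, 0, 0], [0, 0, 0, 0, 0, 0]]
  ]
}}

```text
t: 8.35
eef_pos: [0.5853, 0.3503, 0.1467]
eef_rot: [-3.133, -0.194, -0.013]
force: [0.3, -0.8, 0.8]
finger_gap: 0.925
```

```bash
cat > look.py <<'E'
from h import *;from bench import robot
import sys
c=robot.read_camera("top");W=world(c)
for lo,hi in((.083,.103),(.066,.08)):
  for ce,a,p in blobs(W,lo,hi,300):
    p=p[(abs(p[:,1])<.5)&(p[:,0]<.8)]
    if len(p)<200: continue
    (x,y),r=cv2.minEnclosingCircle(p[:,:2].astype(np.float32))
    print(ce.round(),a,"c",round(x,3),round(y,3),"r",round(r,3),"z",np.median(p[:,2]).round(3))
if len(sys.argv)>1: cv2.imwrite("pics/"+sys.argv[1],c["color"])
E
python3 look.py top2.png; python3 - <<'E'
from h import *;from bench import robot
o=robot.get_obs();level(o);delta(o,(.476,.117,.15),(.476,.117,.064))
E
```

```text
[262. 185.] 842 c 0.654 0.122 r 0.03 z 0.089
[129. 215.] 919 c 0.578 0.351 r 0.031 z 0.095
[253. 284.] 955 c 0.473 0.117 r 0.03 z 0.089
[315. 300.] 964 c 0.455 0.008 r 0.03 z 0.089
[360. 364.] 1038 c 0.356 -0.074 r 0.03 z 0.089
[326. 208.] 672 c 0.625 0.003 r 0.027 z 0.075
level rx,ry 0.0 -0.005
t 8.4 p [0.5842 0.3493 0.1445] x [0.992 0.123 0.005] z [ 0.005  0.    -1.   ] F [ 0.03 -0.8  -0.35] gap 0.926 q [-0.29  0.63 -0.43  1.56  0.3   1.01 -2.26]
[0.476 0.117 0.15 ] -> [-0.136   0.2172 -0.0062]
[0.476 0.117 0.064] -> [-0.0004 -0.      0.086 ]
```

View pics/top2.png

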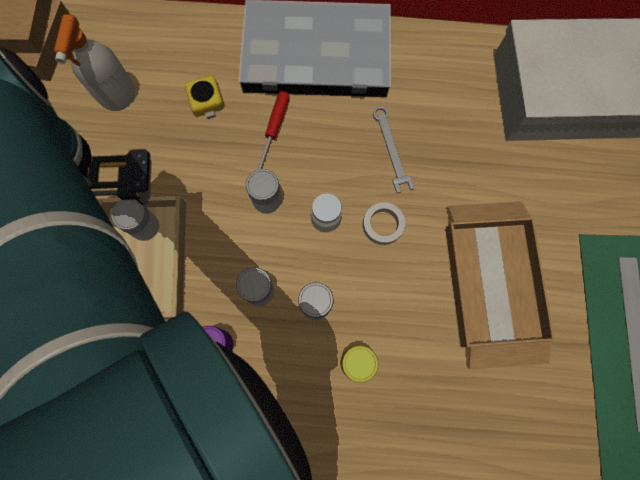

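Tin D stands upright at (129,215) in the drawer, lid at z=0.095, and nothing else has moved. Next is B at (253,284).

{"method": "carry_out", "body": {
  "commands": [
    [[-0.028, 0.044, 0, 0, 0, 0], [-0.028, 0.044, 0, 0, 0, 0], [-0.028, 0.044, 0, 0, 0, 0], [-0.028, 0.044, 0, 0, 0, 0], [-0.02, 0.034, 0, 0, 0, 0]]
  ]
}}

```text
t: 9.02
eef_pos: [0.4723, 0.1191, 0.1358]
eef_rot: [3.135, 0.2, -0.009]
force: [-0.6, -0.0, 0.5]
finger_gap: 0.927
```

{"method": "carry_out", "body": {
  "commands": [
    [[0, 0, 0.01, 0, 0, 0], [0, 0, 0, 0, 0, 0]]
  ]
}}

```text
t: 9.28
eef_pos: [0.4706, 0.116, 0.1236]
eef_rot: [3.134, 0.192, -0.015]
force: [0.4, 0.6, -0.6]
finger_gap: 0.921
```

```bash
cat > d.py <<'E'
from h import *;from bench import robot;import sys
o=robot.get_obs();level(o);delta(o,*[eval(a) for a in sys.argv[1:]])
E
python3 d.py .476,.117,.064
```

```text
level rx,ry 0.001 0.01
t 9.28 p [0.4706 0.116  0.1236] x [ 0.992  0.122 -0.01 ] z [-0.009 -0.002 -1.   ] F [ 0.39  0.57 -0.57] gap 0.921 q [ 0.08  0.37 -0.46  2.05  0.23  0.79 -1.97]
[0.476 0.117 0.064] -> [ 0.0061 -0.0004  0.0595]
```

{"method": "carry_out", "body": {
  "commands": [
    [[0.005, 0, 0.02, 0, 0.01, 0], [0, 0, 0.02, 0, 0, 0], [0, 0, 0.018, 0, 0, 0], [0, 0, 0, 0, 0, 0]]
  ]
}}

```text
t: 9.78
eef_pos: [0.477, 0.123, 0.0625]
eef_rot: [-3.132, -0.203, -0.001]
force: [0.8, -0.2, -0.0]
finger_gap: 0.924
```

{"method": "carry_out", "body": {
  "commands": [
    [[0, 0, 0, 0, 0, 0], [0, 0, 0, 0, 0, 0], [0, 0, 0, 0, 0, 0]]
  ],
  "hand": 0.04,
  "newtons": 40
}}

```text
t: 10.15
eef_pos: [0.4788, 0.1218, 0.0641]
eef_rot: [3.134, 0.205, 0.003]
force: [1.3, -0.2, -4.2]
finger_gap: 0.647
```

{"method": "carry_out", "body": {
  "commands": [
    [[0, 0, -0.01, 0, 0, 0], [0, 0, -0.025, 0, 0, 0], [0, 0, -0.025, 0, 0, 0], [0, 0, 0, 0, 0, 0], [0, 0, 0, 0, 0, 0]]
  ]
}}

```text
t: 10.78
eef_pos: [0.476, 0.123, 0.1255]
eef_rot: [-3.133, -0.206, 0.002]
force: [-0.1, -0.4, -6.7]
finger_gap: 0.649
```

```bash
python3 d.py .517,.341,.14 .528,-.324,.18
```

```text
level rx,ry -0.001 0.001
t 10.78 p [0.476  0.123  0.1255] x [ 0.991  0.131 -0.001] z [-0.001  0.001 -1.   ] F [-0.14 -0.42 -6.67] gap 0.649 q [ 0.08  0.37 -0.47  2.03  0.23  0.78 -1.97]
[0.517 0.341 0.14 ] -> [ 0.0693 -0.2107 -0.0142]
[ 0.528 -0.324  0.18 ] -> [-0.0764  0.6606 -0.0409]
```

B weighs about 6.7 N, so it's full too and goes in the middle of the drawer.

{"method": "carry_out", "body": {
  "commands": [
    [[0.006, -0.018, -0.012, 0, 0, 0], [0.011, -0.035, -0.005, 0, 0, 0], [0.011, -0.035, 0, 0, 0, 0], [0.011, -0.035, 0, 0, 0, 0], [0.011, -0.035, 0, 0, 0, 0]]
  ]
}}

```text
t: 11.4
eef_pos: [0.5045, 0.2934, 0.1418]
eef_rot: [-3.133, -0.201, 0.009]
force: [1.3, -0.3, -5.7]
finger_gap: 0.651
```

{"method": "carry_out", "body": {
  "commands": [
    [[0.011, -0.035, 0, 0, 0, 0], [0.004, -0.015, 0, 0, 0, 0], [0, 0, 0, 0, 0, 0]]
  ]
}}

```text
t: 11.78
eef_pos: [0.5102, 0.3536, 0.1408]
eef_rot: [-3.129, -0.211, 0.015]
force: [-0.2, 0.5, -5.9]
finger_gap: 0.648
```

```bash
python3 d.py .515,.341,.07
```

```text
level rx,ry -0.006 0.009
t 11.78 p [0.5102 0.3536 0.1408] x [ 0.991  0.134 -0.009] z [-0.01   0.004 -1.   ] F [-0.18  0.49 -5.9 ] gap 0.648 q [-0.3   0.56 -0.48  1.71  0.29  0.95 -2.33]
[0.515 0.341 0.07 ] -> [0.0037 0.0135 0.0707]
```

{"method": "carry_out", "body": {
  "commands": [
    [[0.003, 0.011, 0.02, -0.006, 0.009, 0], [0, 0, 0.02, 0, 0, 0], [0, 0, 0.014, 0, 0, 0], [0, 0, 0, 0, 0, 0]]
  ]
}}

```text
t: 12.28
eef_pos: [0.5143, 0.3392, 0.0839]
eef_rot: [3.131, 0.206, -0.003]
force: [0.1, 1.1, -5.8]
finger_gap: 0.652
```

```bash
python3 d.py .515,.341,.07
```

```text
level rx,ry 0.004 0.002
t 12.28 p [0.5143 0.3392 0.0839] x [ 0.991  0.131 -0.002] z [-0.002 -0.004 -1.   ] F [ 0.07  1.09 -5.84] gap 0.652 q [-0.31  0.62 -0.44  1.76  0.34  0.85 -2.35]
[0.515 0.341 0.07 ] -> [ 0.001  -0.0018  0.0139]
```

{"method": "carry_out", "body": {
  "commands": [
    [[0, 0, 0.007, 0, 0, 0], [0, 0, 0.005, 0, 0, 0], [0, 0, 0.003, 0, 0, 0], [0, 0, 0.003, 0, 0, 0]]
  ]
}}

```text
t: 12.78
eef_pos: [0.5172, 0.3402, 0.0699]
eef_rot: [3.132, 0.205, 0.006]
force: [-3.7, -6.3, 22.2]
finger_gap: 0.649
```

{"method": "carry_out", "body": {
  "commands": [
    [[0, 0, -0.001, 0, 0, 0], [0, 0, 0, 0, 0, 0], [0, 0, 0, 0, 0, 0]]
  ],
  "hand": 0.085
}}

```text
t: 13.15
eef_pos: [0.5194, 0.342, 0.0742]
eef_rot: [-3.135, -0.205, -0.016]
force: [-0.5, -0.6, 0.4]
finger_gap: 0.922
```

{"method": "carry_out", "body": {
  "commands": [
    [[0, 0, -0.03, 0, 0, 0], [0, 0, -0.045, 0, 0, 0], [0, 0, 0, 0, 0, 0]]
  ]
}}

```text
t: 13.52
eef_pos: [0.5185, 0.3433, 0.1511]
eef_rot: [-3.133, -0.206, -0.015]
force: [-0.7, 0.8, -0.7]
finger_gap: 0.926
```

```bash
python3 look.py; python3 d.py .457,.008,.15
```

```text
[262. 185.] 843 c 0.653 0.122 r 0.03 z 0.089
[131. 255.] 810 c 0.51 0.335 r 0.031 z 0.095
[315. 300.] 964 c 0.455 0.009 r 0.03 z 0.089
[208. 343.] 1001 c 0.367 0.181 r 0.03 z 0.089
[360. 364.] 1038 c 0.356 -0.074 r 0.03 z 0.089
[326. 208.] 665 c 0.625 0.003 r 0.027 z 0.075
level rx,ry 0.001 -0.006
t 13.57 p [0.5174 0.3421 0.1489] x [0.991 0.131 0.006] z [ 0.007  0.    -1.   ] F [ 0.12  0.39 -0.47] gap 0.926 q [-0.29  0.54 -0.48  1.71  0.3   0.95 -2.32]
[0.457 0.008 0.15 ] -> [-0.1037  0.3233 -0.0015]
```

{"method": "carry_out", "body": {
  "commands": [
    [[-0.015, 0.046, 0, 0, -0.006, 0], [-0.015, 0.046, 0, 0, 0, 0], [-0.015, 0.046, 0, 0, 0, 0], [-0.015, 0.046, 0, 0, 0, 0], [-0.015, 0.046, 0, 0, 0, 0]]
  ]
}}

```text
t: 14.2
eef_pos: [0.4689, 0.1009, 0.1429]
eef_rot: [-3.133, -0.218, 0.012]
force: [0.8, 0.3, 0.1]
finger_gap: 0.928
```

{"method": "carry_out", "body": {
  "commands": [
    [[-0.015, 0.046, 0, 0, 0, 0], [-0.012, 0.035, 0, 0, 0, 0], [0, 0, 0.01, 0, 0, 0], [0, 0, 0, 0, 0, 0]]
  ]
}}

```text
t: 14.7
eef_pos: [0.4492, 0.0107, 0.1289]
eef_rot: [-3.134, -0.208, 0.023]
force: [-0.4, -0.5, 0.1]
finger_gap: 0.925
```

```bash
python3 d.py .459,.008,.064
```

```text
level rx,ry -0.002 0.014
t 14.7 p [0.4492 0.0107 0.1289] x [ 0.991  0.132 -0.014] z [-0.014 -0.    -1.   ] F [-0.39 -0.48  0.12] gap 0.925 q [ 0.3   0.31 -0.45  2.12  0.19  0.77 -1.71]
[0.459 0.008 0.064] -> [0.0103 0.0041 0.0648]
```

{"method": "carry_out", "body": {
  "commands": [
    [[0.009, 0.003, 0.02, 0, 0.014, 0], [0, 0, 0.025, 0, 0, 0], [0, 0, 0.018, 0, 0, 0], [0, 0, 0, 0, 0, 0]]
  ]
}}

```text
t: 15.2
eef_pos: [0.4593, 0.0156, 0.0632]
eef_rot: [-3.129, -0.223, 0.0]
force: [0.4, -0.2, -0.1]
finger_gap: 0.924
```

{"method": "carry_out", "body": {
  "commands": [
    [[0, 0, 0, 0, 0, 0], [0, 0, 0, 0, 0, 0], [0, 0, 0, 0, 0, 0]]
  ],
  "hand": 0.04,
  "newtons": 40
}}

```text
t: 15.58
eef_pos: [0.4607, 0.017, 0.0647]
eef_rot: [-3.129, -0.226, -0.004]
force: [-0.6, -0.3, -1.0]
finger_gap: 0.646
```

{"method": "carry_out", "body": {
  "commands": [
    [[0, 0, -0.01, 0, 0, 0], [0, 0, -0.025, 0, 0, 0], [0, 0, -0.025, 0, 0, 0], [0, 0, 0, 0, 0, 0], [0, 0, 0, 0, 0, 0]]
  ]
}}

```text
t: 16.2
eef_pos: [0.4602, 0.0167, 0.1281]
eef_rot: [-3.129, -0.225, -0.006]
force: [-0.1, -0.1, -1.2]
finger_gap: 0.646
```

```bash
python3 d.py .449,.333,.14;python3 d.py .592,-.315,.18
```

```text
level rx,ry -0.005 -0.004
t 16.2 p [0.4602 0.0167 0.1281] x [0.99  0.143 0.004] z [ 0.003  0.005 -1.   ] F [-0.1  -0.1  -1.24] gap 0.646 q [ 0.3   0.32 -0.46  2.11  0.2   0.76 -1.72]
[0.449 0.333 0.14 ] -> [ 0.0343 -0.3147 -0.0103]
level rx,ry -0.005 -0.004
t 16.2 p [0.4602 0.0167 0.1281] x [0.99  0.143 0.004] z [ 0.003  0.005 -1.   ] F [-0.1  -0.1  -1.24] gap 0.646 q [ 0.3   0.32 -0.46  2.11  0.2   0.76 -1.72]
[ 0.592 -0.315  0.18 ] -> [ 0.0831  0.3469 -0.0532]
```

C weighs about 1.2 N, so it's empty. It goes in the far slot of the carton.

{"method": "carry_out", "body": {
  "commands": [
    [[0.004, 0.018, -0.012, 0, 0, 0], [0.008, 0.038, -0.005, 0, 0, 0], [0.008, 0.038, 0, 0, 0, 0], [0.008, 0.038, 0, 0, 0, 0], [0.008, 0.038, 0, 0, 0, 0]]
  ]
}}

```text
t: 16.82
eef_pos: [0.5188, -0.147, 0.1396]
eef_rot: [-3.124, -0.238, 0.007]
force: [0.1, -0.2, -1.0]
finger_gap: 0.647
```

{"method": "carry_out", "body": {
  "commands": [
    [[0.008, 0.038, 0, 0, 0, 0], [0.008, 0.038, 0, 0, 0, 0], [0.008, 0.038, 0, 0, 0, 0], [0.008, 0.038, 0, 0, 0, 0], [0.004, 0.015, 0, 0, 0, 0]]
  ]
}}

```text
t: 17.45
eef_pos: [0.5774, -0.3125, 0.1294]
eef_rot: [-3.12, -0.234, 0.023]
force: [0.3, 0.3, -1.1]
finger_gap: 0.648
```

{"method": "carry_out", "body": {
  "commands": [
    [[0, 0, 0, 0, 0, 0]]
  ]
}}

```text
t: 17.58
eef_pos: [0.5769, -0.3122, 0.1281]
eef_rot: [-3.118, -0.232, 0.025]
force: [-0.8, 1.0, -1.5]
finger_gap: 0.641
```

```bash
python3 d.py .585,-.316,.068
```

```text
level rx,ry -0.016 0.015
t 17.57 p [ 0.5769 -0.3122  0.1281] x [ 0.989  0.148 -0.015] z [-0.017  0.013 -1.   ] F [-0.75  0.97 -1.53] gap 0.641 q [ 0.67  0.61 -0.32  1.62  0.21  0.97 -1.14]
[ 0.585 -0.316  0.068] -> [0.0083 0.0059 0.0599]
```

{"method": "carry_out", "body": {
  "commands": [
    [[0.008, 0.005, 0.02, -0.016, 0.015, 0.01], [0, 0, 0.02, 0, 0, 0], [0, 0, 0.006, 0, 0, 0], [0, 0, 0, 0, 0, 0]]
  ]
}}

```text
t: 18.08
eef_pos: [0.5845, -0.3092, 0.0796]
eef_rot: [-3.13, -0.227, 0.004]
force: [0.7, 0.0, 0.3]
finger_gap: 0.645
```

```bash
python3 d.py .585,-.316,.068
```

```text
level rx,ry -0.004 0.002
t 18.07 p [ 0.5845 -0.3092  0.0796] x [ 0.99   0.144 -0.002] z [-0.003  0.003 -1.   ] F [0.69 0.02 0.3 ] gap 0.645 q [ 0.65  0.66 -0.3   1.65  0.24  0.87 -1.18]
[ 0.585 -0.316  0.068] -> [-0.0005  0.0069  0.0116]
```

{"method": "carry_out", "body": {
  "commands": [
    [[0, 0.005, 0.005, 0, 0, 0], [0, 0, 0.005, 0, 0, 0], [0, 0, 0.003, 0, 0, 0], [0, 0, 0.003, 0, 0, 0]]
  ]
}}

```text
t: 18.58
eef_pos: [0.5876, -0.3147, 0.0683]
eef_rot: [-3.132, -0.226, -0.003]
force: [-4.4, 1.1, 20.3]
finger_gap: 0.645
```

{"method": "carry_out", "body": {
  "commands": [
    [[0, 0, -0.001, 0, 0, 0], [0, 0, 0, 0, 0, 0], [0, 0, 0, 0, 0, 0]]
  ],
  "hand": 0.085
}}

```text
t: 18.95
eef_pos: [0.5884, -0.3152, 0.0705]
eef_rot: [-3.133, -0.226, -0.006]
force: [-0.2, 0.4, -0.1]
finger_gap: 0.92
```

{"method": "carry_out", "body": {
  "commands": [
    [[0, 0, -0.03, 0, 0, 0], [0, 0, -0.05, 0, 0, 0], [0, 0, 0, 0, 0, 0]]
  ]
}}

```text
t: 19.32
eef_pos: [0.5875, -0.315, 0.1509]
eef_rot: [-3.131, -0.226, -0.003]
force: [0.8, 0.1, -1.3]
finger_gap: 0.927
```

```bash
python3 look.py; python3 d.py .656,.122,.155
```

```text
[262. 185.] 839 c 0.654 0.122 r 0.031 z 0.089
[129. 214.] 958 c 0.577 0.35 r 0.031 z 0.095
[131. 252.] 997 c 0.51 0.335 r 0.031 z 0.095
[506. 248.] 681 c 0.58 -0.316 r 0.032 z 0.092
[208. 343.] 1000 c 0.367 0.182 r 0.03 z 0.089
[360. 364.] 1038 c 0.356 -0.074 r 0.03 z 0.089
[326. 208.] 670 c 0.625 0.003 r 0.027 z 0.075
level rx,ry -0.004 0.002
t 19.38 p [ 0.5857 -0.3144  0.1483] x [ 0.99   0.143 -0.002] z [-0.003  0.004 -1.   ] F [-0.14  0.33 -0.68] gap 0.925 q [ 0.67  0.59 -0.32  1.6   0.21  0.99 -1.15]
[0.656 0.122 0.155] -> [ 0.1321 -0.4219 -0.0051]
```

{"method": "carry_out", "body": {
  "commands": [
    [[0.015, -0.047, -0.01, 0, 0, 0], [0.015, -0.047, 0, 0, 0, 0], [0.015, -0.047, 0, 0, 0, 0], [0.015, -0.047, 0, 0, 0, 0], [0.015, -0.047, 0, 0, 0, 0]]
  ]
}}

```text
t: 20.0
eef_pos: [0.6225, -0.0709, 0.1507]
eef_rot: [-3.129, -0.207, 0.023]
force: [-0.7, -0.3, 0.4]
finger_gap: 0.921
```

{"method": "carry_out", "body": {
  "commands": [
    [[0.015, -0.047, 0, 0, 0, 0], [0.015, -0.047, 0, 0, 0, 0], [0.015, -0.047, 0, 0, 0, 0], [0.01, -0.03, 0, 0, 0, 0], [0, 0, 0, 0, 0, 0]]
  ]
}}

```text
t: 20.62
eef_pos: [0.6495, 0.1165, 0.142]
eef_rot: [-3.126, -0.219, 0.044]
force: [-0.5, -0.1, 0.1]
finger_gap: 0.926
```

```bash
python3 d.py .657,.122,.064
```

```text
level rx,ry -0.01 0.027
t 20.62 p [0.6495 0.1165 0.142 ] x [ 0.99   0.14  -0.027] z [-0.028  0.006 -1.   ] F [-0.48 -0.11  0.12] gap 0.926 q [ 0.05  0.61 -0.39  1.59  0.24  1.01 -1.84]
[0.657 0.122 0.064] -> [ 0.0103 -0.0036  0.0778]
```

{"method": "carry_out", "body": {
  "commands": [
    [[0.009, -0.003, 0.02, -0.01, 0.027, 0], [0, 0, 0.02, 0, 0, 0], [0, 0, 0.02, 0, 0, 0], [0, 0, 0.016, 0, 0, 0], [0, 0, 0, 0, 0, 0]]
  ]
}}

```text
t: 21.25
eef_pos: [0.6554, 0.1127, 0.0581]
eef_rot: [3.129, 0.209, -0.011]
force: [0.1, -0.5, 0.2]
finger_gap: 0.923
```

```bash
python3 d.py .657,.122,.064
```

```text
level rx,ry 0.005 0.008
t 21.25 p [0.6554 0.1127 0.0581] x [ 0.991  0.133 -0.008] z [-0.007 -0.006 -1.   ] F [ 0.11 -0.54  0.22] gap 0.923 q [ 0.02  0.71 -0.35  1.64  0.3   0.86 -1.89]
[0.657 0.122 0.064] -> [ 0.0028 -0.009  -0.006 ]
```

{"method": "carry_out", "body": {
  "commands": [
    [[0.001, -0.008, -0.006, 0, 0, 0], [0, 0, 0, 0, 0, 0]]
  ]
}}

```text
t: 21.5
eef_pos: [0.6563, 0.1217, 0.0656]
eef_rot: [3.13, 0.209, -0.008]
force: [0.0, 0.3, -0.6]
finger_gap: 0.928
```

{"method": "carry_out", "body": {
  "commands": [
    [[0, 0, 0, 0, 0, 0], [0, 0, 0, 0, 0, 0], [0, 0, 0, 0, 0, 0]]
  ],
  "hand": 0.04,
  "newtons": 40
}}

```text
t: 21.88
eef_pos: [0.6573, 0.1217, 0.0673]
eef_rot: [3.13, 0.209, -0.004]
force: [0.9, -0.3, -0.6]
finger_gap: 0.642
```

{"method": "carry_out", "body": {
  "commands": [
    [[0, 0, -0.01, 0, 0, 0], [0, 0, -0.025, 0, 0, 0], [0, 0, -0.025, 0, 0, 0], [0, 0, 0, 0, 0, 0], [0, 0, 0, 0, 0, 0]]
  ]
}}

```text
t: 22.5
eef_pos: [0.6564, 0.1217, 0.1288]
eef_rot: [3.13, 0.209, -0.008]
force: [-0.6, -0.3, -1.8]
finger_gap: 0.644
```

```bash
python3 d.py .449,.333,.14;python3 d.py .505,-.324,.18
```

```text
level rx,ry 0.005 0.005
t 22.5 p [0.6564 0.1217 0.1288] x [ 0.991  0.133 -0.005] z [-0.004 -0.005 -1.   ] F [-0.59 -0.25 -1.8 ] gap 0.644 q [ 0.02  0.63 -0.37  1.6   0.27  0.97 -1.87]
[0.449 0.333 0.14 ] -> [-0.1775 -0.2369 -0.0114]
level rx,ry 0.005 0.005
t 22.5 p [0.6564 0.1217 0.1288] x [ 0.991  0.133 -0.005] z [-0.004 -0.005 -1.   ] F [-0.59 -0.25 -1.8 ] gap 0.644 q [ 0.02  0.63 -0.37  1.6   0.27  0.97 -1.87]
[ 0.505 -0.324  0.18 ] -> [-0.2095  0.4219 -0.0482]
```

A weighs about 1–2 N, so it's empty. It goes in the near slot of the carton, lifted high enough to pass over the jar.

{"method": "carry_out", "body": {
  "commands": [
    [[0, 0, -0.025, 0, 0, 0], [0, 0, -0.035, 0, 0, 0], [-0.011, 0.019, -0.01, 0, 0, 0], [-0.022, 0.039, 0, 0, 0, 0], [-0.022, 0.039, 0, 0, 0, 0]]
  ]
}}

```text
t: 23.12
eef_pos: [0.6097, 0.0161, 0.1937]
eef_rot: [3.129, 0.217, -0.026]
force: [0.7, -0.0, -1.0]
finger_gap: 0.646
```

{"method": "carry_out", "body": {
  "commands": [
    [[-0.022, 0.039, 0, 0, 0, 0], [-0.022, 0.039, 0, 0, 0, 0], [-0.022, 0.039, 0, 0, 0, 0], [-0.022, 0.039, 0, 0, 0, 0], [-0.022, 0.039, 0, 0, 0, 0]]
  ]
}}

```text
t: 23.75
eef_pos: [0.5136, -0.2065, 0.1888]
eef_rot: [3.129, 0.205, -0.049]
force: [0.5, -0.2, -0.6]
finger_gap: 0.645
```

{"method": "carry_out", "body": {
  "commands": [
    [[-0.022, 0.039, 0, 0, 0, 0], [-0.022, 0.039, 0, 0, 0, 0], [-0.011, 0.019, 0, 0, 0, 0], [0, 0, 0, 0, 0, 0]]
  ]
}}

```text
t: 24.25
eef_pos: [0.4578, -0.3202, 0.1847]
eef_rot: [3.132, 0.182, -0.068]
force: [0.0, 0.6, -2.0]
finger_gap: 0.644
```

```bash
python3 d.py .477,-.330,.071
```

```text
level rx,ry 0.001 0.043
t 24.25 p [ 0.4578 -0.3202  0.1847] x [ 0.992  0.116 -0.043] z [-0.043 -0.006 -0.999] F [ 0.01  0.62 -1.98] gap 0.644 q [ 0.76  0.39 -0.28  1.82  0.15  0.99 -1.05]
[ 0.477 -0.33   0.071] -> [0.0229 0.0119 0.1129]
```

{"method": "carry_out", "body": {
  "commands": [
    [[0.015, 0.008, 0.02, 0, 0.043, 0], [0.005, 0.003, 0.025, 0, 0, 0], [0, 0, 0.025, 0, 0, 0], [0, 0, 0.015, 0, 0, 0], [0, 0, 0, 0, 0, 0]]
  ]
}}

```text
t: 24.88
eef_pos: [0.4763, -0.3238, 0.0937]
eef_rot: [-3.132, -0.187, 0.004]
force: [0.2, -0.4, -1.3]
finger_gap: 0.642
```

```bash
python3 d.py .477,-.330,.071
```

```text
level rx,ry -0.005 0.002
t 24.88 p [ 0.4763 -0.3238  0.0937] x [ 0.993  0.119 -0.002] z [-0.003  0.004 -1.   ] F [ 0.21 -0.37 -1.34] gap 0.642 q [ 0.75  0.52 -0.26  1.86  0.18  0.79 -1.06]
[ 0.477 -0.33   0.071] -> [0.0001 0.0063 0.0227]
```

{"method": "carry_out", "body": {
  "commands": [
    [[0, 0.005, 0.01, 0, 0, 0], [0, 0, 0.008, 0, 0, 0], [0, 0, 0.004, 0, 0, 0], [0, 0, 0.003, 0, 0, 0]]
  ]
}}

```text
t: 25.38
eef_pos: [0.479, -0.3297, 0.0708]
eef_rot: [-3.134, -0.188, -0.002]
force: [-5.8, 1.5, 25.9]
finger_gap: 0.644
```

Contact. Releasing, rising and moving clear.

{"method": "carry_out", "body": {
  "commands": [
    [[0, 0, -0.001, 0, 0, 0], [0, 0, 0, 0, 0, 0], [0, 0, 0, 0, 0, 0]]
  ],
  "hand": 0.085
}}

```text
t: 25.75
eef_pos: [0.4799, -0.3302, 0.0729]
eef_rot: [-3.136, -0.188, -0.005]
force: [-0.6, 0.1, -0.1]
finger_gap: 0.92
```

{"method": "carry_out", "body": {
  "commands": [
    [[0, 0, -0.03, 0, 0, 0], [0, 0, -0.05, 0, 0, 0], [0, 0, -0.05, 0, 0, 0], [0, 0.05, 0, 0, 0, 0], [0, 0.05, 0, 0, 0, 0]]
  ]
}}

```text
t: 26.38
eef_pos: [0.4931, -0.4273, 0.2074]
eef_rot: [-3.134, -0.2, -0.005]
force: [0.8, -0.5, -0.2]
finger_gap: 0.923
```

{"method": "carry_out", "body": {
  "commands": [
    [[-0.02, 0.05, 0, 0, 0, 0], [-0.02, 0.05, 0, 0, 0, 0], [-0.02, 0.05, 0, 0, 0, 0], [-0.02, 0.05, 0, 0, 0, 0], [0, 0, 0, 0, 0, 0]]
  ]
}}

```text
t: 27.0
eef_pos: [0.4358, -0.6455, 0.2049]
eef_rot: [-3.135, -0.195, -0.004]
force: [-0.3, 0.7, -0.7]
finger_gap: 0.921
```

```bash
python3 look.py top3.png
```

```text
[129. 214.] 946 c 0.576 0.351 r 0.031 z 0.095
[505. 244.] 963 c 0.581 -0.315 r 0.031 z 0.092
[131. 252.] 990 c 0.51 0.335 r 0.031 z 0.095
[513. 304.] 976 c 0.475 -0.328 r 0.031 z 0.092
[208. 343.] 1004 c 0.367 0.182 r 0.03 z 0.089
[360. 364.] 1037 c 0.356 -0.074 r 0.03 z 0.089
[326. 208.] 667 c 0.625 0.003 r 0.027 z 0.075
```

View pics/top3.png

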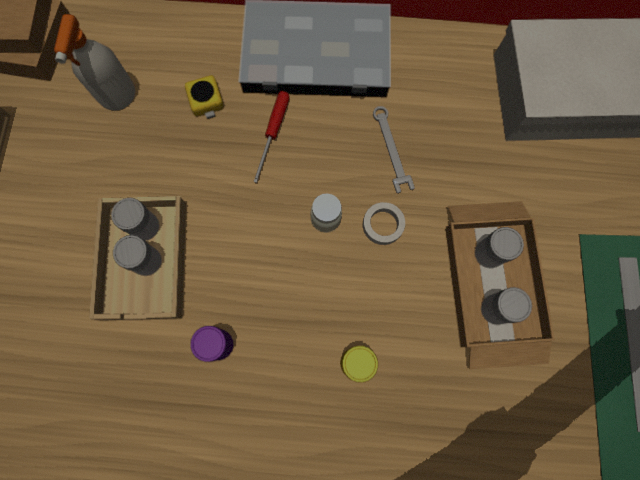

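The final top view shows two tins upright in the drawer at (129,214) and (131,252), and two in the carton at (505,244) and (513,304). The lid heights match the tray floors, and the other objects haven't moved.

```bash
python3 -c "
from bench import robot
print(robot.sign_off())"
```

```text
the job is handed in; nothing more can be done
None
```

I weighed all four grey tins in the gripper and sorted them, then handed the job in at about 27 s of the 72 s limit. There was no verdict.

| Tin (start position) | Weight | Placed in | Final position x, y (m) |
|---|---|---|---|
| (0.466, -0.111) | about 6 N, full | drawer, far end | (0.576, 0.351) |
| (0.473, 0.117) | about 6.7 N, full | drawer, middle | (0.510, 0.335) |
| (0.455, 0.008) | about 1.2 N, empty | carton, far end | (0.581, -0.315) |
| (0.653, 0.122) | 1–2 N, empty | carton, near end | (0.475, -0.328) |

In the last top view all four tins stood upright. Their lids were at 95 mm in the drawer and 92 mm in the carton, as expected for tins resting on those floors.

The jar and the purple and yellow tins measured the same as at the start. The tape roll, screwdriver and wrench looked unmoved, but I only checked those by eye. The gripper was open and clear of everything.

Each tin was pressed onto its floor with about 20–26 N before release, under the 40 N limit. No check failed.

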